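Gauge the turned shaft: park the chip guard, hang the gauge, close its jaw

TASK

Lift the blue chip guard off the shaft in the small lathe and hang it astride the free stretch of the parking rail, beside the head magnifier. Then hang the sliding-jaw gauge astride the brass land of the shaft with its jaw still open, let go, and squeeze its red handle and yellow tab together until the jaw presses on the land with more than 3 N but never 30 N. Leave the gauge hanging there shut, and do not shift the head magnifier, bottle, jars, brush, mug or parts box.

Things in the scene. Friction and masses are not known exactly. Their poses are not given: they have to be found in the camera images.
- lathe: Grey bench lathe, 270 mm long along its y, fixed; origin on the bench under its middle, z up. Shaft axis along y, 120 mm up. Black bed 50 mm wide, top 42 mm up. Headstock at +y (y 80 to 134 mm, 152 mm high, 66 mm wide; chuck radius 22 mm reaches in to y 60 mm), tailstock at -y (y -82 to -132 mm, 137 mm high). Stands left, middle or right: lathe, rail and gauge change places.
- shaft: Turned shaft held fixed in the lathe. Origin on its axis (120 mm above the bench) at the middle of the brass land; y along the shaft, z up. The land: 24 mm diameter, 56 mm long (y -28 to 28 mm). On each side a steel shoulder of 34 mm diameter, 18 mm long (to y 46 and -46 mm).
- rail: Parking rail, fixed: dark wooden base 100 x 226 mm, 14 mm thick, steel bar along its y. Origin on the bench under its middle.
- rail_bar (a point): Middle of the rail's bar, on the bar's axis, 120 mm above the bench; y along the bar, z up. Bar 20 mm diameter; free between two posts (inner faces at y 103 and -103 mm, 140 mm high, 24 mm wide in x). The head magnifier hangs at its +y part.
- guard: Blue sheet chip guard, upside-down U, 0.24 kg: 84 mm long in y, 58 mm wide in x (70 mm at the foot hems), inner gap 52 mm. Origin: middle of its underside, at foot level. Inner face of top at z 70 mm, upper face 73 mm. Black grip rib on top: 12 mm thick in x, 50 mm long in y, z 73 to 112 mm. Starts draped on the shaft's shoulders, y along the shaft. Hung level, origin 60 mm under the bar's axis.
- gauge: Sliding-jaw gauge standing on its jaws, upside-down U, 0.36 kg, 28 mm wide in y. Origin: underside, midway between jaws when shut on 24 mm. Beam along x (-53 to 81 mm; z 75 to 93). Fixed jaw: x -24 to -12 mm, z 0 to 75. Dial under the beam at x -70 to -22 mm. Red handle on the beam: x -20 to 10 mm, 18 mm thick in y, z 93 to 138 mm. Moving jaw at +x. Centre of mass midway between the jaws.
- gauge_seat (a point): Underside of the gauge's beam at x = 0, y = 0, z = 75 mm of the gauge; this face rests on the land when hung (12 mm above the shaft's axis). Axes as the gauge.
- gauge_jaw (a joint): Jaw travel in m: 0 fully open (gap 56 mm), grows as it shuts; gap = 56 mm - value; both jaws touch the 24 mm land at 0.032. In the gauge its inner face is at x = 44 mm - value, outer at 56 mm - value. Yellow tab on top: x 44 to 52 mm - value, 18 mm thick in y, z 97 to 138 mm, on a cap (top z 97 mm) at x 42 to 62 mm - value. About 1.5 N friction; stays where left.
- jaw_pad: Brass contact face of the moving jaw, 28 mm wide, 72 mm high, 2 mm thick; origin at the middle of its lower edge.
- headband: Rigid grey head magnifier, an upside-down U of 80 mm (120 mm over its black lens blocks at the feet) by 18 mm wide along its y, 95 mm high, hanging over the rail's +y part. Origin at the middle of its underside. Leave alone.
- oil_bottle: Amber bottle, 40 mm diameter, 125 mm high, on the robot's side of the lathe; origin under its centre. Leave alone.
- tin: Clear jar with steel lid, 48 mm diameter, 50 mm high, on the robot's side of the rail; origin under its centre. Leave alone.
- brush: Hand brush 150 mm long lying beside the gauge, along its own x, under 30 mm high; origin at its middle. Leave alone.
- mug: Blue mug, 76 mm diameter, 85 mm high, beyond the work; origin under its centre. Leave alone.
- parts_box: Blue open box 110 x 150 mm, 35 mm high, with red and yellow pieces, beyond the work; origin under its centre. Leave alone.
- jar: Green jar, 72 mm diameter, 100 mm high, beyond the work; origin under its centre. Leave alone.

How it is judged:
On the way, in this order (a step that is already met when the one before it is completed fails the run):
1. the chip guard hangs astride the rail's bar, released and at rest (x of guard in the frame of rail_bar between -0.022 and 0.022 m and y of guard in the frame of rail_bar between -0.068 and 0.068 m and z of guard in the frame of rail_bar between -0.068 and -0.05 m and angle between guard's own z axis and vertical below 0.35 rad and angle between the y axis of guard and the y axis of rail_bar, either way round below 0.26 rad and linear speed of guard below 0.02 m/s and contact force between the fingers and guard below 0.1 N), for 0.2 s.
2. the gauge hangs astride the brass land, its beam resting on it, jaw still open (joint below 0.024), released and at rest (y of gauge_seat in the frame of shaft between -0.016 and 0.016 m and z of gauge_seat in the frame of shaft between 0.006 and 0.019 m and angle between gauge's own z axis and vertical below 0.35 rad and angle between the y axis of gauge and the y axis of shaft, either way round below 0.35 rad and value of joint gauge_jaw below 0.024 m and linear speed of gauge below 0.02 m/s and contact force between the fingers and gauge below 0.1 N), for 0.2 s.
3. the jaw is squeezed onto the land: more than 3 N between jaw pad and shaft (y of gauge_seat in the frame of shaft between -0.016 and 0.016 m and z of gauge_seat in the frame of shaft between 0.006 and 0.019 m and angle between gauge's own z axis and vertical below 0.35 rad and angle between the y axis of gauge and the y axis of shaft, either way round below 0.35 rad and contact force between jaw_pad and shaft above 3 N and value of joint gauge_jaw above 0.029 m), for 0.2 s.
At the end, for the whole second after the job is handed in: Guard astride the bar, at rest, origin 50-68 mm below its axis, within 68 mm of its middle, tilt < 20 deg, aligned < 15 deg. Gauge hung on the land, at rest: seat 6-19 mm above the axis, within 8 mm across, 16 mm along, tilt and turn < 20 deg, jaw joint 0.0295-0.0345. Others moved < 30 mm (x of guard in the frame of rail_bar between -0.022 and 0.022 m and y of guard in the frame of rail_bar between -0.068 and 0.068 m and z of guard in the frame of rail_bar between -0.068 and -0.05 m and angle between each of guard, gauge's own z axis and vertical below 0.35 rad and angle between the y axis of guard and the y axis of rail_bar, either way round below 0.26 rad and linear speed of each of guard, gauge below 0.02 m/s and y of gauge_seat in the frame of shaft between -0.016 and 0.016 m and z of gauge_seat in the frame of shaft between 0.006 and 0.019 m and angle between the y axis of gauge and the y axis of shaft, either way round below 0.35 rad and x of gauge_seat in the frame of shaft between -0.008 and 0.008 m and value of joint gauge_jaw between 0.0295 and 0.0345 m); the robot touches nothing.
It fails at once if the jaw pad presses on the shaft with more than 30 N (contact force between jaw_pad and shaft above 30 N).
It fails at once if the head magnifier on the rail is moved more than 30 mm (distance of headband from where it was at the start of the episode above 0.03 m).
It fails at once if any other bystander (oil bottle, clear jar, brush, mug, parts box, green jar) is moved more than 30 mm (distance of any of oil_bottle, tin, brush, mug, parts_box, jar from where it was at the start of the episode above 0.03 m).
It also fails if it takes over 72 s, if anything falls off the work surface, if the arm or the gripper's body presses on something with over 40 N, if the wrist force passes 120 N, or if a joint passes its speed limit or range.

ROBOT

A 6-joint arm with a two-finger parallel gripper is mounted at the origin on the work surface. World frame = base frame: x ahead of the robot, y to its left, z up, the work surface at z = 0. Lengths are in m, angles in rad, forces in N, time in s.
With the tool pointing down it reaches from about 0.275 to 0.825 m from the base axis. Payload 4.9 kg.
Tool frame: the origin (TCP) lies midway between the tips of the shut fingers; the grasp point (between the pads) lies 19 mm behind it (grip_point_offset is the distance from the TCP to the grasp point, in m); z points along the fingers, y is the line along which they close (so a half turn about z gives the same grasp; the last joint's range is limited). The gripper opens to 85 mm and grips with 20 to 120 N. Pads are 22 mm wide; open, the fingers measure 114 mm over their backs; the gripper's body (76 mm by 85 mm) begins 54 mm behind the grasp point. The pads swing forward as they close: fully open they stand 13 mm farther back than shut.
Start: joints at [0.987, 0.326, -0.193, 1.052, 0, 1.437], TCP at [0.239, 0.495, 0.231] pointing down, gripper open.
Joint ranges: [-2.65, 2.65], [-0.97, 1.79], [-1.3, 1.35], [-1.93, 2.1], [-1.47, 1.37], [-3.14, 3.14]. Speed limits (rad/s): [2.57, 2.57, 3.14, 3.14, 3.14, 3.14].

INTERFACE

Orientations are given as a rotation vector (axis times angle).
In Python, from cell import * gives the robot as it stands. Calls block until the motion is done:
- movep(position, orientation): joint-space move of the TCP to a pose.
- move_l(position, velocity=0.15, rot=None, until_force=None): straight line of the TCP; rot=None keeps the orientation; velocity is the mean speed in m/s. With until_force (N) it stops when the force on the tool has changed by that much, and returns True; else False.
- set_joints(angles): joint-space move.
- let_go() and grab(newtons=None): open the fingers fully, or close them until they stop; newtons is the grip in N (None keeps the last).
- sleep(seconds).
- ik(position, orientation): joint angles nearest the present ones, or None.
- get_state(): the state.
- grab_frame(name): name is "scene" or "top" or "wrist"; returns a dict with "img" (420x560x3 uint8, red, green, blue), "fx", "fy", "cx", "cy" (pixels), "cam_to_world" (4x4, takes a point from camera to world coordinates); the wrist camera has in their place "T_tool_cam" (4x4, takes a point from camera to tool coordinates, whose origin is the TCP and whose axes are the flange's). Camera axes: x right, y down, z forward; pixel columns grow to the right and rows downward; lengths in m; the calibration is good to about 2 mm. A picture is of the moment at which its call begins: read the wrist's pose just before it. There is no depth.
A pose or a line that the arm cannot do raises MotionError and nothing moves.
- sign_off(): hands the job in; it is judged then, once.
Trained networks look in the newest picture that a camera, given by its name, has taken for a name from the list of things; names that differ only in an ending like _2 or _b are one class to them, and where a whole thing is asked for, a point or a joint stands for the part that bears it (a point fixed in the world has none). Each returns a list of dicts, best first, with "score" (0 to 1); they miss things now and then, are a little off and sometimes report something else, mostly with a low value. They report only what shows in the picture. A call takes as long as a camera call.
- spot_in(camera, name): "centre" ([column, row] in pixels, amid what is visible of it).
- silhouettes(camera, name): "mask" (420x560 bool, what is visible of it) and "centre" ([column, row] in pixels, amid what is visible of it).
- tip_of(camera, name): "centre" ([column, row] in pixels: a listed point, or the origin of a listed thing).
The state is a dict: "clock": time; "q": joint angles; "joint_velocities": joint speeds; "tau": joint torques, N m; "position": TCP position; "eef_rot": TCP orientation; "contact_force": force on the tool from outside, world axes, zero at the start; "wrist_torque": the same for the moment, N m; "finger_gap": opening from 0.0 (shut) to 1.0 (fully open); "grasp_force": force on a finger pad.
Only numpy, scipy, OpenCV 4.12 (cv2) and the standard library are available. Lean on these libraries where they do the work, as an engineer would, in place of code of your own. Each camera call takes 0.05 s, during which the arm holds its last target. There are 200 camera calls.

## Working session

There is one attempt and no reset: what is moved stays moved. The work goes in short steps, each a Python script; the robot and the scene stay as the last script left them, time stands still between calls to the robot, and variables do not carry over. Pictures are saved under pics/ and viewed, at most 13 in all, crops included, and the job is handed in when it is done.

```bash
ls; mkdir -p pics
python3 - <<'E'
from cell import *
import cv2,numpy as np
for c in ["scene","top"]:
    f=grab_frame(c); cv2.imwrite(f"pics/{c}0.png",f["img"][:,:,::-1])
    print(c,f["fx"],f["cx"],f["cy"],np.round(f["cam_to_world"],4).tolist())
    for n in ["lathe","shaft","rail","rail_bar","guard","gauge","gauge_seat","gauge_jaw","headband","oil_bottle","tin","brush","mug","parts_box","jar"]:
        try: print(n,[(np.round(d["centre"]).tolist(),round(d["score"],2)) for d in tip_of(c,n)[:2]])
        except Exception as e: print(n,e)
s=get_state();print(s["clock"],s["position"],s["eef_rot"],s["finger_gap"])
E
```

```text
pics
scene 424.34380026461514 279.1517156399883 212.2655659932982 [[-0.7965, 0.3705, -0.4778, 1.0596], [0.6046, 0.4769, -0.638, 0.6698], [-0.0085, -0.797, -0.6039, 0.7258], [0.0, 0.0, 0.0, 1.0]]
lathe [([362.0, 311.0], 0.98), ([368.0, 292.0], 0.67)]
shaft [([370.0, 294.0], 0.75)]
rail [([230.0, 184.0], 0.68)]
rail_bar [([227.0, 150.0], 0.67), ([267.0, 181.0], 0.64)]
guard [([368.0, 294.0], 0.81)]
gauge [([294.0, 233.0], 0.83)]
gauge_seat [([296.0, 209.0], 0.97)]
gauge_jaw it knows: brush, gauge, gauge_seat, guard, headband, jar, jaw_pad, lathe, mug, oil_bottle, parts_box, rail, rail_bar, shaft, tin
headband [([239.0, 187.0], 0.59)]
oil_bottle []
tin [([268.0, 185.0], 0.6)]
brush [([294.0, 248.0], 0.65)]
mug [([251.0, 316.0], 0.85), ([298.0, 208.0], 0.67)]
parts_box [([204.0, 277.0], 0.89)]
jar [([181.0, 234.0], 0.62), ([364.0, 313.0], 0.27)]
top 412.8020071101597 280.0002516592576 208.00242595059746 [[-0.0043, -0.9986, 0.0535, 0.532], [-0.9998, 0.0033, -0.0177, 0.025], [0.0175, -0.0536, -0.9984, 1.1028], [0.0, 0.0, 0.0, 1.0]]
lathe [([165.0, 221.0], 0.65), ([391.0, 237.0], 0.43)]
shaft []
rail [([390.0, 238.0], 0.78), ([164.0, 217.0], 0.5)]
rail_bar [([409.0, 234.0], 0.97), ([284.0, 245.0], 0.23)]
guard [([165.0, 217.0], 0.83)]
gauge [([284.0, 244.0], 0.64)]
gauge_seat [([284.0, 244.0], 0.97)]
gauge_jaw it knows: brush, gauge, gauge_seat, guard, headband, jar, jaw_pad, lathe, mug, oil_bottle, parts_box, rail, rail_bar, shaft, tin
headband [([373.0, 226.0], 0.63)]
oil_bottle [([191.0, 257.0], 0.78), ([285.0, 140.0], 0.22)]
tin [([370.0, 266.0], 0.75)]
brush [([261.0, 222.0], 0.78)]
mug [([218.0, 144.0], 0.81), ([164.0, 219.0], 0.72)]
parts_box [([282.0, 138.0], 0.81)]
jar [([348.0, 147.0], 0.72)]
1.5 [0.23911152 0.49527345 0.23125727] [ 7.00608527e-01  3.06246912e+00 -1.69006083e-04] 1.001276584271818
```

View pics/top0.png

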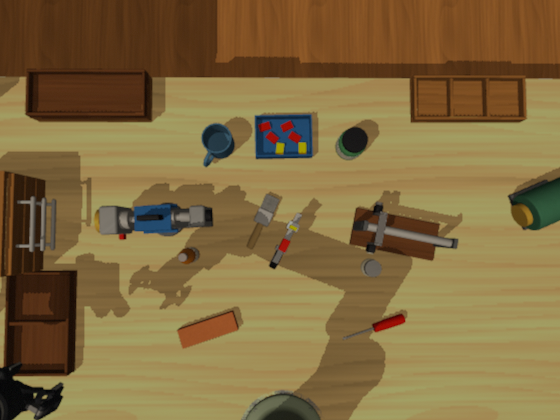

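View pics/scene0.png

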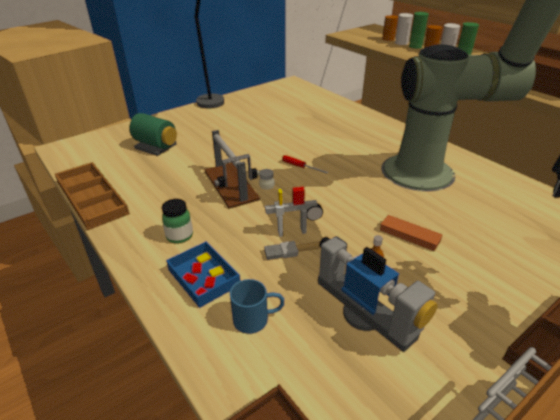

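The top view shows the lathe and blue guard on the left at (155,218), with the headstock at the left end. The gauge is in the middle, red handle at (285,245) and yellow tab at (293,226). The rail is on the right with its bar from (362,228) to (455,243), and the headband at (377,225). Next I'll compute rough world poses and hover for wrist views.

```bash
cat > h.py <<'E'
from cell import *
import numpy as np, cv2
from scipy.spatial.transform import Rotation as R
def cam(f,Twt=None):
    return f["cam_to_world"] if "cam_to_world" in f else Twt@f["T_tool_cam"]
def pose(s=None):
    s=s or get_state(); T=np.eye(4); T[:3,:3]=R.from_rotvec(s["eef_rot"]).as_matrix(); T[:3,3]=s["position"]; return T
def unproj(f,T,px,z):
    px=np.atleast_2d(px).astype(float)
    d=np.c_[(px[:,0]-f["cx"])/f["fx"],(px[:,1]-f["cy"])/f["fy"],np.ones(len(px))]@T[:3,:3].T
    return T[:3,3]+d*((z-T[2,3])/d[:,2])[:,None]
def proj(f,T,p):
    q=(np.atleast_2d(p)-T[:3,3])@T[:3,:3]; return np.c_[f["fx"]*q[:,0]/q[:,2]+f["cx"],f["fy"]*q[:,1]/q[:,2]+f["cy"]]
def down(a):
    """tool pointing down, closing line at world angle a; picks the half turn nearer to the present pose of the last joint"""
    out=[]
    for k in (0,np.pi):
        # Rx(pi): tool y -> -world y ; so tool y angle = yaw - pi/2
        r=(R.from_euler('z',a+np.pi/2+k)*R.from_euler('x',np.pi)).as_rotvec(); out.append(r)
    return out
def best(p,a):
    q=get_state()["q"]; c=[]
    for r in down(a):
        j=ik(p,r)
        if j is not None: c.append((abs(np.array(j)-q).max()+ (5 if abs(j[5])>2.9 else 0),r))
    return min(c,key=lambda t:t[0])[1]
def wrist(name=None):
    T=pose(); f=grab_frame("wrist"); 
    if name: cv2.imwrite(f"pics/{name}.png",f["img"][:,:,::-1])
    return f,T@f["T_tool_cam"]
def colour(f,kind):
    h=cv2.cvtColor(f["img"],cv2.COLOR_RGB2HSV).astype(int); H,S,V=h[...,0],h[...,1],h[...,2]
    return {"red":((H<6)|(H>174))&(S>170)&(V>60),"yellow":(H>24)&(H<34)&(S>170)&(V>90)}[kind]
E
python3 - <<'E'
from h import *
f=grab_frame("top");T=f["cam_to_world"]
U=lambda p,z:np.round(unproj(f,T,p,z)[0],3)[:2]
for n,z in [("guard",.10),("headband",.08),("rail",.007),("gauge",.08),("oil_bottle",.1),("tin",.05),("brush",.02)]:
    m=silhouettes("top",n)
    if m:
        c=np.argwhere(m[0]["mask"])[:,::-1].astype(np.float32); w=unproj(f,T,c,z)[:,:2]
        r=cv2.minAreaRect((w*1000).astype(np.float32)); print(n,m[0]["score"],len(c),np.round(r[0]),np.round(r[1]),round(r[2],1))
a,b=U((362,222),.13),U((455,243),.14);print("bar",a,b)
print("seat",U((284,244),.075+.018)); print("guardtop",U((157,218),.14), "railbar",U((409,234),.12))
print(get_state()["clock"]); 
p=[0.50,0.30,0.36]; r=best(p,0); movep(p,r)
f,T=wrist("w_guard"); print(np.round(T,3).tolist(),f["fx"])
for n in ["guard","lathe","shaft"]: print(n,[(d["centre"],d["score"]) for d in tip_of("wrist",n)])
print(get_state()["clock"],get_state()["q"])
E
```

```text
guard 0.55 1028 [560. 308.] [ 68. 101.] 2.8
headband 0.71 440 [ 535. -236.] [ 36. 127.] 79.1
rail 0.75 3064 [ 515. -326.] [286. 101.] 78.2
gauge 0.64 470 [505.  -7.] [ 29. 147.] 63.0
oil_bottle 0.56 319 [472. 227.] [53. 41.] 89.7
tin 0.88 320 [ 435. -225.] [51. 46.] 89.2
brush 0.77 617 [552.  55.] [ 40. 148.] 64.7
bar [ 0.55  -0.186] [ 0.5   -0.402]
seat [ 0.498 -0.002]
guardtop [0.561 0.294] railbar [ 0.521 -0.301]
1.9
[[1.0, 0.003, -0.0, 0.499], [0.002, -0.964, -0.265, 0.367], [-0.001, 0.265, -0.964, 0.502], [0.0, 0.0, 0.0, 1.0]] 329.0386917684251
guard [([326.3, 171.9], 0.85)]
lathe []
shaft []
3.4167 [4.15875425e-01 3.45852323e-01 1.59630208e-01 1.38529986e+00
 1.52429408e-04 1.98456216e+00]
```

View pics/w_guard.png

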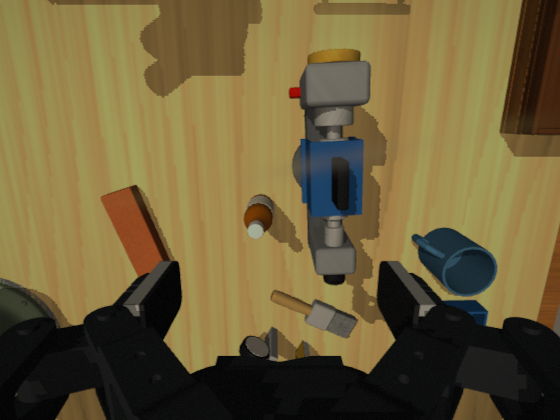

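The wrist view shows the guard at (332,178) with its black rib from (340,157) to (341,208), headstock above and tailstock below. The bottle at (257,215) stays clear. I'll fit the guard pose by silhouette and grasp it.

```bash
cat >> h.py <<'E'
from scipy.optimize import minimize
def box(x0,x1,y0,y1,z0,z1): return np.array([[x,y,z] for x in (x0,x1) for y in (y0,y1) for z in (z0,z1)],float)/1000
def render(f,T,boxes,x,y,a,z0):
    m=np.zeros((420,560),np.uint8); c,s=np.cos(a),np.sin(a)
    for b in boxes:
        w=np.c_[c*b[:,0]-s*b[:,1]+x,s*b[:,0]+c*b[:,1]+y,b[:,2]+z0]
        h=cv2.convexHull((proj(f,T,w)*16).astype(np.float32)).astype(np.int32); cv2.fillConvexPoly(m,h,1,cv2.LINE_8,4)
    return m>0
def fit(f,T,mask,boxes,x0,z0,valid=None):
    if valid is None: valid=np.ones(mask.shape,bool)
    def cost(v):
        r=render(f,T,boxes,v[0],v[1],v[2],z0)&valid; return 1-(r&mask&valid).sum()/max(1,(r|(mask&valid)).sum())
    best=None
    for d in (0,.15,-.15):
        s=np.array(x0,float)+[0,0,d]
        o=minimize(cost,s,method="Nelder-Mead",options=dict(initial_simplex=s+np.array([[0,0,0],[.012,0,0],[0,.012,0],[0,0,.12]]),xatol=1e-4,fatol=1e-4))
        if best is None or o.fun<best.fun: best=o
    return best.x,1-best.fun
E
python3 - <<'E'
from h import *
f,T=wrist()
m=silhouettes("wrist","guard")[0]; print(m["score"],m["mask"].sum())
mk=m["mask"]
mk=cv2.morphologyEx(mk.astype(np.uint8),cv2.MORPH_CLOSE,np.ones((5,5)))>0
body=box(-29,29,-42,42,0,73);rib=box(-6,6,-25,25,73,112)
print("guard",fit(f,T,mk,[body,rib],(.56,.3,0),.067))
h=cv2.cvtColor(f["img"],cv2.COLOR_RGB2HSV); dark=(h[...,2]<45)
n,l,st,c=cv2.connectedComponentsWithStats(dark.astype(np.uint8)); i=l[183,341]; print(st[i])
rk=l==i
r=fit(f,T,rk,[rib],(.56,.3,0),.067); print("rib",r)
v=f["img"].copy(); ov=render(f,T,[rib],*r[0],.067); v[ov&~rk]=(255,0,0); v[ov&rk]=(0,255,0); g=mk&~ov; v[g]=v[g]//2+np.array([80,0,80],np.uint8)
cv2.imwrite("pics/gfit.png",cv2.resize(v[90:290,230:430],(600,600),interpolation=0)[:,:,::-1])
E
```

```text
0.56 4599
guard (array([0.56095759, 0.30357145, 0.03429772]), np.float64(0.9082186065915728))
[332 165  17  46 713]
rib (array([0.56211904, 0.29893144, 0.0448062 ]), np.float64(0.7481636935991606))
```

View pics/gfit.png

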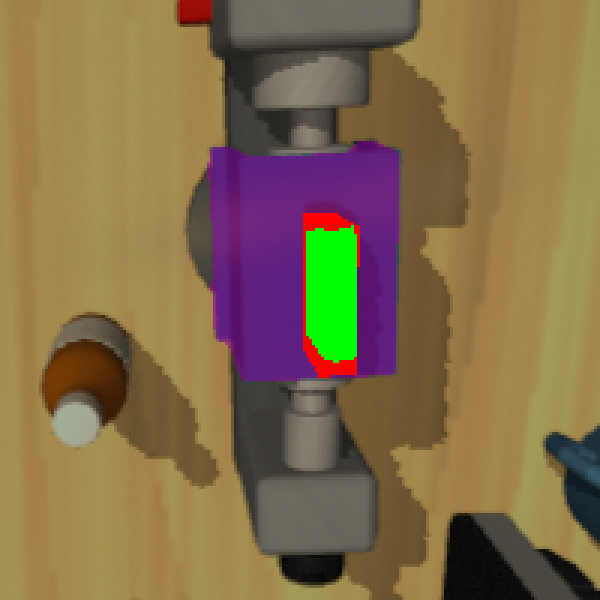

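Guard is about (0.5615, 0.302), yaw 0.036, and the overlay agrees. Before grasping I'll look at the rail and gauge from close by.

Run:
```python
from h import *
p=[0.52,-0.26,0.40]; r=best(p,-.2); movep(p,r)
f,T=wrist("w_rail"); np.savez("rail.npz",T=T,fx=f["fx"],fy=f["fy"],cx=f["cx"],cy=f["cy"],img=f["img"]); print(np.round(T,3).tolist())
for n in ["rail_bar","headband","rail"]: print(n,[(np.round(d["centre"]),d["score"]) for d in tip_of("wrist",n)])
for n in ["headband","rail"]:
    m=silhouettes("wrist",n)
    if m: np.save(n+".npy",m[0]["mask"]); print(n,m[0]["score"],m[0]["mask"].sum())
p=[0.50,-0.03,0.34]; r=best(p,1.1); movep(p,r)
f,T=wrist("w_gauge"); np.savez("gauge.npz",T=T,fx=f["fx"],fy=f["fy"],cx=f["cx"],cy=f["cy"],img=f["img"]);print(np.round(T,3).tolist())
for n in ["gauge_seat","gauge","jaw_pad"]: print(n,[(np.round(d["centre"]),d["score"]) for d in tip_of("wrist",n)])
print(get_state()["clock"],get_state()["q"])
cv2.imwrite("pics/both.png",cv2.resize(np.hstack([cv2.imread("pics/w_rail.png"),cv2.imread("pics/w_gauge.png")]),(800,300)))
```

```text
[[0.98, -0.19, -0.052, 0.533], [-0.197, -0.946, -0.26, -0.194], [0.0, 0.265, -0.964, 0.543], [0.0, 0.0, 0.0, 1.0]]
rail_bar [(array([285., 202.]), 0.86)]
headband [(array([285., 144.]), 0.8)]
rail [(array([283., 185.]), 0.88)]
headband 0.63 1501
rail 0.9 7935
[[0.454, 0.859, 0.237, 0.44], [0.891, -0.438, -0.121, -0.001], [-0.0, 0.266, -0.964, 0.483], [0.0, 0.0, 0.0, 1.0]]
gauge_seat [(array([300., 170.]), 0.71)]
gauge [(array([465., 258.]), 0.69), (array([298., 161.]), 0.66)]
jaw_pad [(array([295., 185.]), 0.59)]
6.9833 [-2.09308864e-01  1.84392653e-01 -1.03955777e-01  1.28194586e+00
 -1.33560330e-04  2.63786444e-01]
```

View pics/both.png

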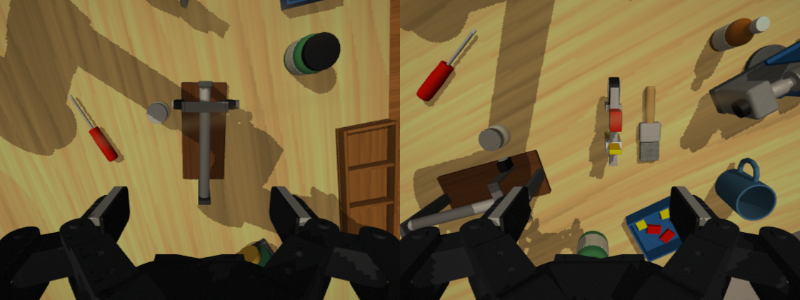

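The rail view (half scale 0.714) shows the bar running from (204,90) to (205,200) with the headband across it at (206,103). In the gauge view the handle is at (615,120) and the tab at (614,148), with the dial at the top. Now I'll fit the rail, headband and gauge.

Run:
```python
from h import *
d=dict(np.load("rail.npz"));T=d["T"];f=d
rail=np.load("rail.npy");hb=np.load("headband.npy")
hbd=cv2.dilate(hb.astype(np.uint8),np.ones((5,5)))>0
B=[box(-50,50,-113,113,0,14),box(-10,10,-103,103,110,130),box(-12,12,103,113,14,140),box(-12,12,-113,-103,14,140)]
r,s=fit(f,T,rail,B,(.52,-.3,-.2),0,~hbd); print("rail",r,s, "tip rail_bar",unproj(f,T,(285,202),.12)[0],"rail",unproj(f,T,(283,185),0)[0])
v=f["img"].copy(); o=render(f,T,B,*r,0); v[o&~rail]=(255,0,0); v[rail&~o]=(0,0,255)
H=[box(-60,60,-9,9,0,30),box(-40,40,-9,9,0,95)]
h0=unproj(f,T,(288,145),.13)[0]
hz=.130-.0905
rh,sh=fit(f,T,hb,H,(h0[0],h0[1],r[2]),hz); 
c,sn=np.cos(r[2]),np.sin(r[2]); dx=rh[:2]-r[:2]; print("headband",rh,sh,"in rail",c*dx[0]+sn*dx[1],-sn*dx[0]+c*dx[1])
o2=render(f,T,H,*rh,hz); v[o2&~hb]=(255,255,0); v[hb&~o2]=(0,255,255)
c1=v[90:310,180:400]
d=dict(np.load("gauge.npz"));T=d["T"];f=d
red=colour(f,"red");yel=colour(f,"yellow")
w=np.zeros_like(red);w[100:250,260:350]=1; red&=w;yel&=w
print(red.sum(),yel.sum())
def ctr(m,z): 
    return unproj(f,T,np.argwhere(m)[:,::-1].mean(0),z)[0][:2]
g0=ctr(red,.12);y0=ctr(yel,.12);a0=np.arctan2(*(y0-g0)[::-1]);print(g0,y0,a0,np.linalg.norm(y0-g0))
hd=box(-20,10,-9,9,93,138)
def cost(u):
    x,y,a,vv=u; t=box(44-vv*1e3,52-vv*1e3,-9,9,97,138); tot=0
    R1=render(f,T,[hd],x,y,a,0);Y1=render(f,T,[t],x,y,a,0)
    return 2-(R1&red).sum()/(R1|red).sum()-(Y1&yel).sum()/max(1,(Y1|yel).sum())
bo=None
for a in (a0,a0+.1,a0-.1):
    s0=np.array([g0[0],g0[1],a,.005]); o=minimize(cost,s0,method="Nelder-Mead",options=dict(initial_simplex=s0+np.vstack([np.zeros(4),np.diag([.01,.01,.1,.008])]),xatol=1e-4,fatol=1e-4))
    if bo is None or o.fun<bo.fun: bo=o
print("gauge",bo.x,bo.fun)
v=f["img"].copy(); o=render(f,T,[hd],*bo.x[:3],0); vv=bo.x[3]*1e3; o2=render(f,T,[box(44-vv,52-vv,-9,9,97,138)],*bo.x[:3],0)
for a,b in((o,red),(o2,yel)): v[a&~b]=(0,255,255); v[b&~a]=(0,0,255)
c2=v[100:240,230:370]
cv2.imwrite("pics/fits.png",np.hstack([cv2.resize(c1,(400,400),interpolation=0),cv2.resize(c2,(400,400),interpolation=0)])[:,:,::-1])
```

```text
rail [ 0.52104386 -0.29977761 -0.19792191] 0.9708121827411168 tip rail_bar [ 0.52037732 -0.29851191  0.12      ] rail [ 0.51914671 -0.29865816  0.        ]
headband [ 0.53508954 -0.23133132 -0.19974775] 0.7772079772079772 in rail 0.0003127274796011388 0.06987187381434823
204 113
[ 0.50212637 -0.00450994] [ 0.54262284 -0.02505403] -0.4694751234640262 0.04540951525026732
gauge [ 0.5013564  -0.00516505 -0.46273277  0.00577596] 1.28158676141861
```

View pics/fits.png

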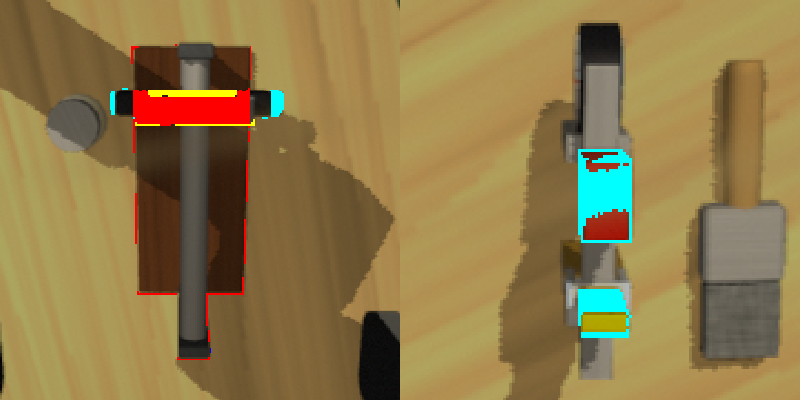

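The rail fit is tight and the headband sits at rail y ≈ +0.07, so the guard goes at rail y = -0.03. Moving the guard now.

Run:
```python
from h import *
def S(t): s=get_state(); print(t,round(s["clock"],2),np.round(s["position"],4),"F",np.round(s["contact_force"],1),"gap",round(s["finger_gap"],3),"gf",round(s["grasp_force"],1))
gp=np.array([.5615,.301]); ga=.036; rr=np.array([.521,-.2998]); ra=-.198
p=[*gp,.25]; r=best(p,ga); movep(p,r)
print(move_l([*gp,.150],.12,until_force=15)); S("down")
grab(50); S("grab")
move_l([*gp,.262],.15); S("lift")
t=rr+np.array([-np.sin(ra),np.cos(ra)])*-.03
# keep the sense of the grasp
rd=(R.from_euler('z',ra-ga)*R.from_rotvec(r)).as_rotvec()
movep([*t,.27],rd); S("over")
move_l([*t,.165],.12,until_force=10); S("low")
print(move_l([*t,.135],.03,until_force=2.5)); S("touch")
let_go(); S("open")
move_l([*t,.27],.2); S("up")
f=grab_frame("top"); m=silhouettes("top","guard")[0]; print(m["score"],unproj(f,f["cam_to_world"],m["centre"],.13))
```

```text
False
down 9.31 [0.5621 0.3011 0.1509] F [-0.4 -0.5  0.4] gap 1.001 gf 0.0
grab 9.97 [0.562  0.3011 0.1503] F [ 1.2 -0.5  0.6] gap 0.132 gf 50.3
lift 10.88 [0.5607 0.3007 0.2606] F [ 0.2 -0.2 -2.9] gap 0.129 gf 49.9
over 13.13 [ 0.5157 -0.3283  0.27  ] F [ 0.4 -0.3 -3.7] gap 0.131 gf 49.9
low 14.16 [ 0.5156 -0.3296  0.1659] F [-0.2  0.5 -2.6] gap 0.129 gf 49.9
True
touch 14.88 [ 0.515  -0.3291  0.1433] F [-0.5  0.6  4.5] gap 0.131 gf 51.0
open 15.58 [ 0.5141 -0.3284  0.142 ] F [ 0.5 -0.1 -0.1] gap 1.004 gf 0.0
up 16.38 [ 0.5146 -0.3289  0.2689] F [ 0.8 -0.8 -1.5] gap 0.997 gf 0.0
0.92 [[ 0.51172295 -0.32909989  0.13      ]]
```

The guard hangs within ~4 mm of the target. Now a close look at the bare shaft.

Run:
```python
from h import *
p=[.5615,.28,.34]; r=best(p,.036); movep(p,r); sleep(.2)
f,T=wrist(); np.savez("lathe.npz",T=T,fx=f["fx"],fy=f["fy"],cx=f["cx"],cy=f["cy"],img=f["img"])
for n in ["shaft","lathe"]:
    t=tip_of("wrist",n); print(n,[(d["centre"],d["score"],unproj(f,T,d["centre"],.12 if n=="shaft" else 0)[0]) for d in t])
    m=silhouettes("wrist",n)
    if m: np.save(n+".npy",m[0]["mask"]); print(m[0]["score"],m[0]["mask"].sum())
c=cv2.resize(f["img"][20:290,170:390],None,fx=2.2,fy=2.2,interpolation=0); cv2.imwrite("pics/lathe.png",c[:,:,::-1])
print(proj(f,T,[[.5615,.301,.12]]),get_state()["clock"])
```

```text
shaft [([279.1, 203.1], 0.79, array([0.56014949, 0.30251536, 0.12      ]))]
0.8 2428
lathe [([279.2, 183.8], 0.89, array([0.5599261 , 0.30304285, 0.        ]))]
0.73 11262
[[277.9583883  201.76470399]] 19.125
```

View pics/lathe.png

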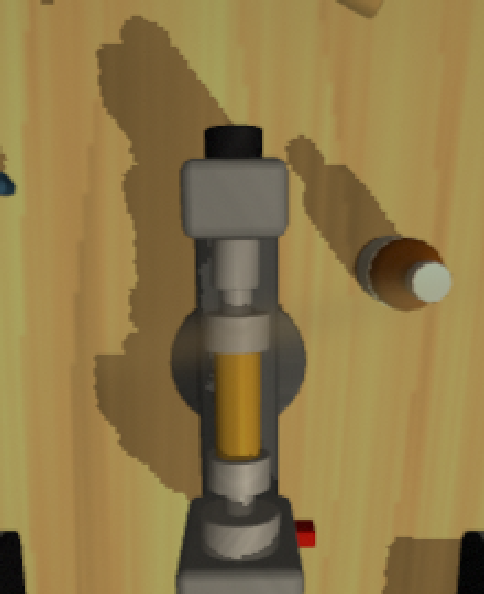

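The land shows at crop (238,405), from (217,352) to (262,458), with shoulders and chuck as expected. Next I'll fit the land as a cylinder, then look at the gauge close up.

Run:
```python
from h import *
f=dict(np.load("lathe.npz"));T=f["T"]
h=cv2.cvtColor(f["img"],cv2.COLOR_RGB2HSV)
w=np.zeros((420,560),bool); w[175:233,262:296]=1
m=(h[...,1]>150)&w; n,l,st,c=cv2.connectedComponentsWithStats(m.astype(np.uint8)); i=1+np.argmax(st[1:,4]); m=l==i; print(st[i])
t=np.linspace(0,2*np.pi,24,endpoint=False)
cyl=lambda r,a,b: np.array([[r*np.cos(u),y,r*np.sin(u)] for u in t for y in (a,b)])/1000
print("land",fit(f,T,m,[cyl(12,-28,28)],(.561,.302,.036),.12))
sm=np.load("shaft.npy"); 
print("shaft",fit(f,T,sm,[cyl(12,-28,28),cyl(17,28,46),cyl(17,-46,-28)],(.561,.302,.036),.12))
# gauge close-up
p=[.50,-.005,.30]; r=best(p,-.465+np.pi/2); movep(p,r); sleep(.2)
f,T=wrist(); np.savez("gauge.npz",T=T,fx=f["fx"],fy=f["fy"],cx=f["cx"],cy=f["cy"],img=f["img"])
for n in ["gauge_seat","gauge","jaw_pad"]: print(n,[(np.round(d["centre"]),d["score"]) for d in tip_of("wrist",n)])
ms=silhouettes("wrist","gauge"); np.save("gm.npy",ms[0]["mask"]); print(ms[0]["score"],ms[0]["mask"].sum())
print("expected",proj(f,T,[[.501,-.005,.075]]))
h=cv2.cvtColor(f["img"],cv2.COLOR_RGB2HSV).astype(int);H,S_,V=h[...,0],h[...,1],h[...,2]
near=cv2.dilate(ms[0]["mask"].astype(np.uint8),np.ones((9,9)))>0
red=((H<7)|(H>172))&(S_>120)&near; yel=(H>20)&(H<36)&(S_>150)&ms[0]["mask"]
big=lambda m:(lambda o:o[1]==1+np.argmax(o[2][1:,4]))(cv2.connectedComponentsWithStats(m.astype(np.uint8)))
red=big(red);yel=big(yel);print(red.sum(),yel.sum())
hd=box(-20,10,-9,9,93,138)
def cost(u):
    x,y,a,vv=u; tb=box(44-vv*1e3,52-vv*1e3,-9,9,97,138)
    R1=render(f,T,[hd],x,y,a,0);Y1=render(f,T,[tb],x,y,a,0)&~R1
    return 2-(R1&red).sum()/(R1|red).sum()-(Y1&yel).sum()/max(1,(Y1|yel).sum())
bo=None
for a in (-.46,-.36,-.56):
    s0=np.array([.501,-.005,a,.003]); o=minimize(cost,s0,method="Nelder-Mead",options=dict(initial_simplex=s0+np.vstack([np.zeros(4),np.diag([.01,.01,.1,.008])]),xatol=1e-4,fatol=1e-4))
    if bo is None or o.fun<bo.fun: bo=o
print("gauge",bo.x,bo.fun)
v=f["img"].copy(); o=render(f,T,[hd],*bo.x[:3],0); vv=bo.x[3]*1e3; o2=render(f,T,[box(44-vv,52-vv,-9,9,97,138)],*bo.x[:3],0)
for a in (o,o2): v[a^(cv2.erode(a.astype(np.uint8),np.ones((3,3)))>0)]=(0,255,255)
cv2.imwrite("pics/gfit2.png",np.hstack([cv2.resize(x[70:270,190:390],(400,400),interpolation=0) for x in (f["img"],v)])[:,:,::-1])
print(get_state()["clock"])
```

```text
[267 180  21  49 964]
land (array([0.56235638, 0.30444213, 0.02455348]), np.float64(0.8508384819064431))
shaft (array([0.56315939, 0.30198609, 0.04165809]), np.float64(0.8745490981963928))
gauge_seat [(array([282., 181.]), 0.94)]
gauge [(array([461., 277.]), 0.51)]
jaw_pad [(array([281., 199.]), 0.6)]
0.34 681
expected [[279.64337339 182.06694462]]
42 337
gauge [ 0.50043508 -0.00574754 -0.4341749   0.00616984] 1.0740808561720483
20.975
```

View pics/gfit2.png

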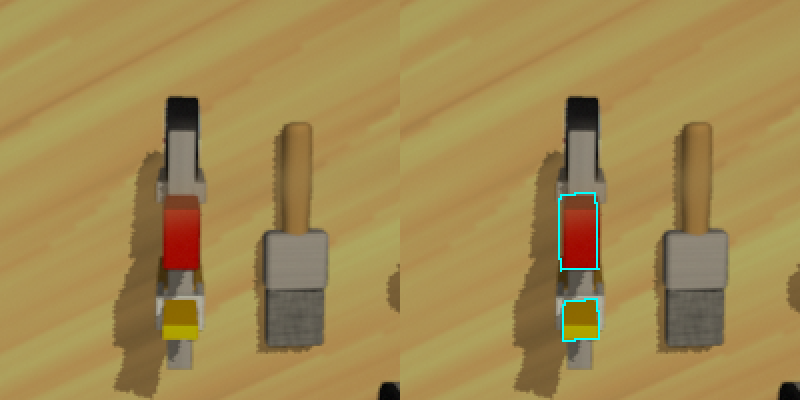

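The overlay matches: gauge at about (0.5005, -0.0055), yaw -0.465, jaw joint ≈ 6 mm. With the shaft 13 mm into the gauge's x, the later squeeze will be symmetric. Now I'll hang the gauge.

Run:
```python
from h import *
def S(t): s=get_state(); print(t,round(s["clock"],2),np.round(s["position"],4),"F",np.round(s["contact_force"],1),"gap",round(s["finger_gap"],3),"gf",round(s["grasp_force"],1))
g=np.array([.4965,-.0024]); a=-.465
r=get_state()["eef_rot"]
move_l([*g,.22],.2,rot=r); print(move_l([*g,.103],.12,until_force=12)); S("down")
grab(60); S("grab")
move_l([*g,.30],.15); S("lift")
b=.036; rd=(R.from_euler('z',b-a)*R.from_rotvec(r)).as_rotvec()
print(ik([.544,.3014,.30],rd))
movep([.544,.3014,.30],rd); S("over")
move_l([.544,.3014,.18],.1,until_force=8); S("low"); sleep(.1)
print(move_l([.544,.3014,.150],.025,until_force=2.5)); S("touch")
f=grab_frame("scene"); cv2.imwrite("pics/hung_s.png",cv2.resize(f["img"][190:350,290:450],(600,600))[:,:,::-1])
print([(d["centre"],proj(f,f["cam_to_world"],[[.549,.3016,.132]])) for d in tip_of("scene","gauge_seat")[:1]])
```

```text
False
down 22.65 [ 0.4972 -0.0025  0.1037] F [ 0.6 -0.9  0.9] gap 1.001 gf 0.0
grab 23.27 [ 0.4966 -0.0023  0.1032] F [-1.2  0.4  2.5] gap 0.205 gf 58.9
lift 24.74 [ 0.4959 -0.0023  0.299 ] F [ 0.6  0.3 -4.5] gap 0.204 gf 58.4
[3.87306321e-01 4.34000161e-01 1.42577982e-01 1.27944935e+00
 2.90547998e-05 3.50897606e-01]
over 25.92 [0.5442 0.3002 0.2998] F [ 0.3 -0.3 -3.5] gap 0.202 gf 58.5
low 27.27 [0.5445 0.3016 0.1808] F [ 0.8  0.3 -2.1] gap 0.204 gf 58.5
True
touch 28.15 [0.5438 0.3014 0.1606] F [0.6 0.5 3.4] gap 0.201 gf 59.5
[([373.1, 267.1], array([[375.0129633 , 267.23510394]]))]
```

View pics/hung_s.png

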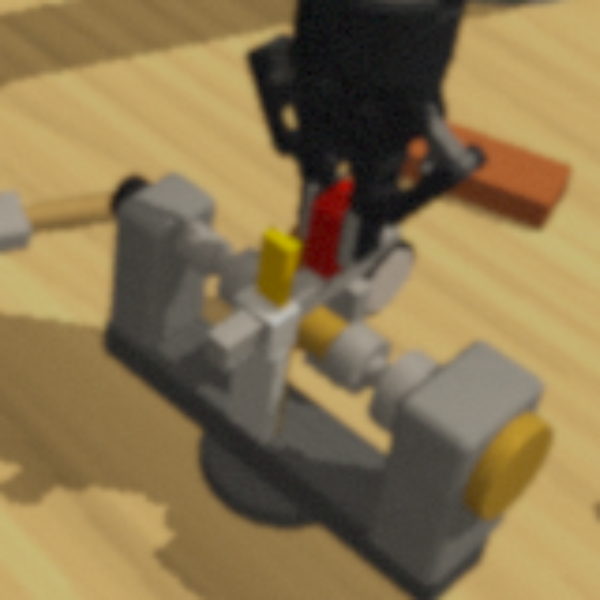

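The gauge is astride the land with the beam touching at the expected height. The red handle is at crop (330,230), the yellow tab at (280,265), and the moving jaw is beyond the shaft. I'll release, back off and measure how it hangs.

Run:
```python
from h import *
let_go(); sleep(.3); p=get_state()["position"]; move_l([p[0],p[1],.30],.2)
# view with closing line along the shaft's x, camera over the work
P=[.562,.28,.32]; movep(P,best(P,.036)); sleep(.2)
f,T=wrist(); c=cv2.resize(f["img"][70:320,150:420],None,fx=2.2,fy=2.2,interpolation=0)
np.savez("hung.npz",T=T,fx=f["fx"],fy=f["fy"],cx=f["cx"],cy=f["cy"],img=f["img"])
for n in ["gauge_seat","shaft","gauge"]: print(n,[(np.round(d["centre"],1),d["score"],np.round(unproj(f,T,d["centre"],dict(gauge_seat=.132,shaft=.12,gauge=.057)[n])[0],4)) for d in tip_of("wrist",n)])
z0=.057
for v in (0,6):
  B=[box(-20,10,-9,9,93,138),box(44-v,52-v,-9,9,97,138)]
h=c
o=render(f,T,B,.549,.3016,.036,z0); e=o^(cv2.erode(o.astype(np.uint8),np.ones((3,3)))>0)
v=f["img"].copy(); v[e]=(0,255,255); c=cv2.resize(v[70:320,150:420],None,fx=2.2,fy=2.2,interpolation=0)
cv2.imwrite("pics/hung.png",c[:,:,::-1]); s=get_state(); print(s["clock"],s["position"],s["eef_rot"])
```

```text
gauge_seat [(array([266.7, 169.4]), 0.94, array([0.5483, 0.2976, 0.132 ])), (array([211.3, 198.8]), 0.21, array([0.492, 0.265, 0.132]))]
shaft [(array([281.4, 165.6]), 0.94, array([0.5631, 0.3004, 0.12  ]))]
gauge [(array([270.3, 157.1]), 0.78, array([0.5499, 0.3018, 0.057 ]))]
31.8417 [0.56200744 0.28004019 0.32002985] [2.18090918e+00 2.26118286e+00 1.58070288e-04]
```

View pics/hung.png

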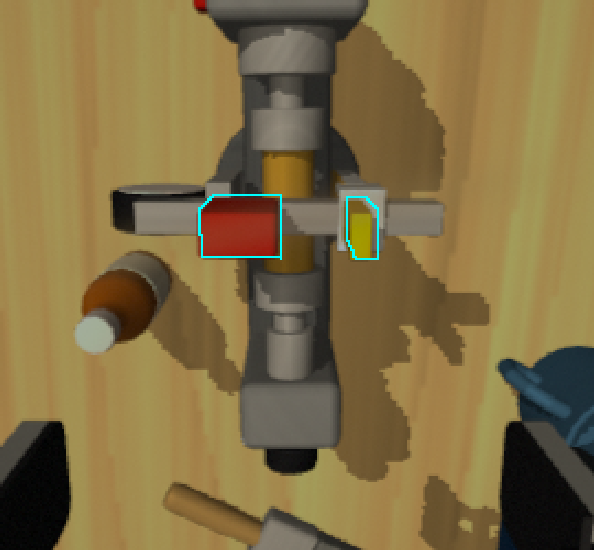

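It hangs level and square, matching the predicted overlay. The land centre is at x ≈ 0.563. The fingers will bracket the handle and tab with ~8 mm to spare each side, so I'll squeeze at the minimum grip.

Run:
```python
from h import *
def S(t): s=get_state(); print(t,round(s["clock"],2),np.round(s["position"],4),"F",np.round(s["contact_force"],1),"gap",round(s["finger_gap"],3),"gf",round(s["grasp_force"],1))
t=[.5630,.3013]
move_l([*t,.25],.15); print(move_l([*t,.165],.08,until_force=5)); S("down")
grab(20); S("squeeze"); sleep(.5); S("held")
```

```text
False
down 33.69 [0.5634 0.3015 0.1657] F [-0.8  0.4  0.3] gap 1.002 gf 0.0
squeeze 34.18 [0.5636 0.3016 0.1663] F [-0.6 -0.7  5.8] gap 0.464 gf 19.6
held 34.68 [0.5636 0.3016 0.1663] F [-1.4 -0.1  5.3] gap 0.462 gf 19.6
```

The gap of ~39.3 mm (same ~0.7 mm offset as the earlier grasps) means the jaw is shut on 24 mm, with about 20 N grip and little side force. Now I'll release, retreat and check.

Run:
```python
from h import *
let_go(); sleep(.2); p=get_state()["position"]; move_l([p[0],p[1],.30],.2)
P=[.562,.28,.32]; move_l(P,.15); sleep(.2)
f,T=wrist()
for n in ["gauge_seat","shaft"]: print(n,[(np.round(d["centre"],1),d["score"],np.round(unproj(f,T,d["centre"],dict(gauge_seat=.132,shaft=.12)[n])[0],4)) for d in tip_of("wrist",n)[:1]])
B=[box(-20,10,-9,9,93,138),box(12,20,-9,9,97,138)]
o=render(f,T,B,.563,.3016,.036,.057); e=o^(cv2.erode(o.astype(np.uint8),np.ones((3,3)))>0)
v=f["img"].copy(); v[e]=(0,255,255); c=cv2.resize(v[100:260,190:370],(450,400),interpolation=0)
g=grab_frame("top"); m=silhouettes("top","guard")[0]; print("guard",m["score"],unproj(g,g["cam_to_world"],m["centre"],.13))
c2=cv2.resize(g["img"][190:280,330:409+60],(350,400))
cv2.imwrite("pics/end.png",np.hstack([c,c2])[:,:,::-1]); print(get_state()["clock"])
```

```text
gauge_seat [(array([281.7, 168. ]), 0.93, array([0.563 , 0.2998, 0.132 ]))]
shaft [(array([281.5, 164.9]), 0.81, array([0.5628, 0.3013, 0.12  ]))]
guard 0.87 [[ 0.50985562 -0.32477333  0.13      ]]
37.0167
```

View pics/end.png

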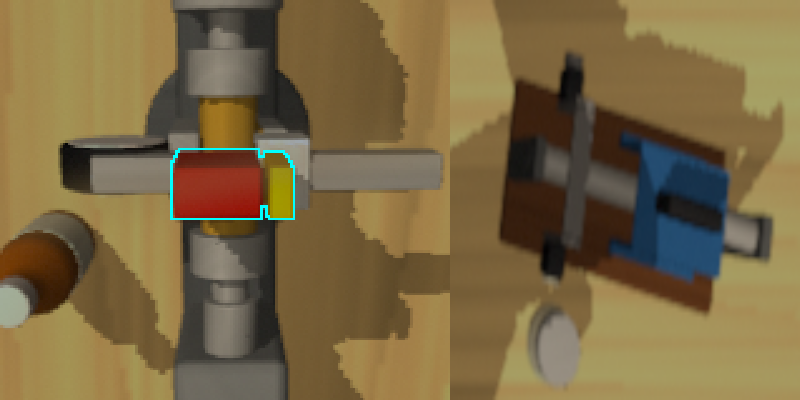

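The gauge is shut and centred on the land, with the handle and tab overlay matching at (215,185) and (280,190). The guard is astride the bar at (680,205), clear of the headband. Handing in.

```bash
python3 -c "
from cell import *
print(sign_off())"
```

```text
the job is handed in; nothing more can be done
None
```

I handed the job in at about 37 s on the robot clock (limit 72 s). The guard hangs astride the rail beside the head magnifier, and the gauge hangs shut and centred on the brass land after a grip of about 20 N. The judge's verdict was not shown.

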